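# Light up the sample lenses for a tint comparison

## Task

Switch on three of the sample lenses for a tint comparison: with the fingertips, lightly tap the long narrow lens all the way down so that it stays down, then the large round one, then the square one. Leave the small round lens up, do not lift, tip or shove any of the pucks the lenses stand on, and leave the spectacles, their case and the bottle where they are.

Things in the scene. Friction and masses are not known exactly. Their poses are not given: they have to be found in the camera images.
- puck_round: loose battery tap light: white round puck, 86 mm across and 20 mm high, on a rubber foot, 0.2 to 0.36 kg, carrying a large round lens, 64 mm in diameter, dark brown, 5 mm thick, lying flat above its middle on a short plunger. Origin: centre of the puck's underside, z up. Too light to be pushed sideways without sliding
- round_top (a point): centre of the upper face of the lens of puck_round: 43 mm above the desk when up, 35 mm when fully down
- round_tap (a joint): how far this lens is pressed down, m: 0 up (off, as at the start), 0.008 fully down (on). It gives way straight down at about 2.5 to 3 N and stays where it is left, without springing back; a nudge of 5 to 8 N takes it fully down. Pressed on, its mount yields up to 8 mm more on a spring (5 N, rising by 1.5 N per mm) and comes back when released. Light means under 30 N
- puck_square: loose battery tap light: white round puck, 86 mm across and 20 mm high, on a rubber foot, 0.2 to 0.36 kg, carrying a square lens, 56 x 56 mm, dark brown, 5 mm thick, lying flat above its middle on a short plunger. Origin: centre of the puck's underside, z up. Too light to be pushed sideways without sliding
- square_top (a point): centre of the upper face of the lens of puck_square: 43 mm above the desk when up, 35 mm when fully down
- square_tap (a joint): how far this lens is pressed down, m: 0 up (off, as at the start), 0.008 fully down (on). It gives way straight down at about 2.5 to 3 N and stays where it is left, without springing back; a nudge of 5 to 8 N takes it fully down. Pressed on, its mount yields up to 8 mm more on a spring (5 N, rising by 1.5 N per mm) and comes back when released. Light means under 30 N
- puck_narrow: loose battery tap light: white round puck, 86 mm across and 20 mm high, on a rubber foot, 0.2 to 0.36 kg, carrying a long narrow rectangular lens, 76 mm (own x) by 30 mm (own y), dark brown, 5 mm thick, lying flat above its middle on a short plunger. Origin: centre of the puck's underside, z up. Too light to be pushed sideways without sliding
- narrow_top (a point): centre of the upper face of the lens of puck_narrow: 43 mm above the desk when up, 35 mm when fully down
- narrow_tap (a joint): how far this lens is pressed down, m: 0 up (off, as at the start), 0.008 fully down (on). It gives way straight down at about 2.5 to 3 N and stays where it is left, without springing back; a nudge of 5 to 8 N takes it fully down. Pressed on, its mount yields up to 8 mm more on a spring (5 N, rising by 1.5 N per mm) and comes back when released. Light means under 30 N
- puck_small: loose battery tap light: white round puck, 86 mm across and 20 mm high, on a rubber foot, 0.2 to 0.36 kg, carrying a small round lens, 38 mm in diameter, dark brown, 5 mm thick, lying flat above its middle on a short plunger. Origin: centre of the puck's underside, z up. Too light to be pushed sideways without sliding
- small_top (a point): centre of the upper face of the lens of puck_small: 43 mm above the desk when up, 35 mm when fully down
- small_tap (a joint): how far this lens is pressed down, m: 0 up (off, as at the start), 0.008 fully down (on). It gives way straight down at about 2.5 to 3 N and stays where it is left, without springing back; a nudge of 5 to 8 N takes it fully down. Pressed on, its mount yields up to 8 mm more on a spring (5 N, rising by 1.5 N per mm) and comes back when released. Light means under 30 N
- spectacles: metal-rimmed spectacles, folded, standing on their rims, 122 mm wide (own y), 22 mm deep, 39 mm high, loose; origin under the middle
- case: closed black spectacle case, 160 mm (own y) x 66 mm x 40 mm high, loose; origin under its centre
- spray: small amber cleaner bottle, 36 mm in diameter, 100 mm high, upright, loose; origin under its centre

How it is judged:
On the way, in this order (a step that is already met when the one before it is completed fails the run):
1. the long narrow lens is tapped down (value of joint narrow_tap above 0.0055 m), for 0.1 s.
2. the large round lens is tapped down (value of joint round_tap above 0.0055 m), for 0.1 s.
3. the square lens is tapped down (value of joint square_tap above 0.0055 m), for 0.1 s.
At the end, for the whole second after the job is handed in: the long narrow, large round and square lenses are each more than 5.5 of their 8 mm down, the small round one less than 2.5 mm; every puck is at rest, upright within 0.05 rad and within 15 mm of its start, and so are spectacles, case and bottle within 15 mm (value of joint each of narrow_tap, round_tap, square_tap above 0.0055 m and value of joint small_tap below 0.0025 m and distance of each of puck_round, puck_square, puck_narrow, puck_small, spectacles, case, spray from where it was at the start of the episode below 0.015 m and angle between each of puck_round, puck_square, puck_narrow, puck_small's own z axis and vertical below 0.05 rad and linear speed of each of puck_round, puck_square, puck_narrow, puck_small below 0.02 m/s); the robot touches nothing.
It fails at once if the round lens is pressed before the narrow one is down, the square before the round, or the small round lens at all ((value of joint round_tap above 0.0025 m and value of joint narrow_tap below 0.0055 m) or (value of joint square_tap above 0.0025 m and value of joint round_tap below 0.0055 m) or value of joint small_tap above 0.0025 m).
It fails at once if a lens or puck is pushed harder than 30 N (contact force between any of the arm, the fingers and puck_round above 30 N or contact force between any of the arm, the fingers and puck_square above 30 N or contact force between any of the arm, the fingers and puck_narrow above 30 N or contact force between any of the arm, the fingers and puck_small above 30 N).
It fails at once if a puck is lifted (10 mm) or tipped (0.2 rad) (height (world z) of any of puck_round, puck_square, puck_narrow, puck_small above 0.01 m or angle between any of puck_round, puck_square, puck_narrow, puck_small's own z axis and vertical above 0.2 rad).
It fails at once if a puck is shoved more than 15 mm from its place (distance of any of puck_round, puck_square, puck_narrow, puck_small from where it was at the start of the episode above 0.015 m).
It fails at once if the spectacles, case or bottle are moved more than 15 mm (distance of any of spectacles, case, spray from where it was at the start of the episode above 0.015 m).
It also fails if it takes over 48 s, if anything falls off the work surface, if the arm or the gripper's body presses on something with over 40 N, if the wrist force passes 120 N, or if a joint passes its speed limit or range.

## Robot

A 6-joint arm with a two-finger parallel gripper is mounted at the origin on the work surface. World frame = base frame: x ahead of the robot, y to its left, z up, the work surface at z = 0. Lengths are in m, angles in rad, forces in N, time in s.
With the tool pointing down it reaches from about 0.35 to 1 m from the base axis. Payload 7.1 kg.
Tool frame: the origin (TCP) lies at the very end of the fingers, on their centre line; the grasp point (between the pads) lies 19 mm behind it; z points along the fingers, y is the line along which they close (so a half turn about z gives the same grasp; the last joint's range is limited). The gripper opens to 85 mm and grips with 20 to 120 N. Pads are 22 mm wide; open, the fingers measure 114 mm over their backs; the gripper's body (76 mm by 85 mm) begins 54 mm behind the grasp point. The pads swing forward as they close: fully open they stand 13 mm farther back than shut.
Start: joints at [1.099, 0.423, 1.63, -0, 1.089, -0.019], TCP at [0.273, 0.562, 0.231] pointing down, gripper open.
Joint ranges: [-3, 3], [-0.9, 2.11], [0.09, 2.58], [-1.31, 4.45], [0.11, 2.69], [-2.54, 2.54]. Speed limits (rad/s): [2.39, 2.39, 3.01, 3.14, 3.14, 3.14].

## Interface

Orientations are given as a unit quaternion [w, x, y, z].
In Python, from plant import manip gives the robot as it stands.
- The arm moves only by the tool send_rows, never from a script. Its argument "series" is a list of rows, each an object with "jaw": the opening, from 0 (shut) to 1 (fully open); "travel": the shift along the tool's x, y, z in m, a list of three; "twist": the turn, a rotation vector about the tool's x, y, z in degrees, a list of three. In form: [{"jaw": jaw, "travel": [dx, dy, dz], "twist": [rx, ry, rz]}, ...]. A call has 1 to 10 rows; each row shifts and turns the commanded pose from where the row before left it, along the tool's axes as they then stand; what a row does not reach is not made up. A row lasts 1/8 s, in which the tool goes at most 62.5 mm and 10.7 degrees, less where a joint would pass 70% of its speed; a pose out of reach is approached as far as the arm can. A call with a gripper value outside its range is refused whole. The fingers move at their own pace and stop on an object; "squeeze" is the grip in N (left out, the last holds). Time passes only in rows, so rows that do not move let the fingers close. It gives the time, the measured TCP pose, the force, the opening and the grip force at its end, in the units of the state.
- manip.state(): the state, without advancing time (a new reading comes with each control period).
- manip.get_image(name): name is "side" or "top" or "wrist"; returns (picture, depth): 384x512x3 uint8, red, green, blue; 384x512 float32, m along the optical axis (not along the pixel's ray), 0 where there is no reading.
- manip.get_calibration(name): a dict with "intrinsics" (3x3 intrinsics, pixels), "origin" and "rotation" of the camera in the world. Camera axes: x right, y down, z forward; pixel columns grow to the right and rows downward; lengths in m; the calibration is good to about 2 mm. A picture is of the moment at which its call begins: read the wrist's pose just before it. get_calibration takes no time and is no camera call; for the wrist camera it gives the pose at the moment of the call.
- manip.finish_job(): hands the job in; it is judged then, once.
The state is a dict: "time": time; "joint_pos": joint angles; "dq": joint speeds; "tau": joint torques, N m; "position": TCP position; "eef_rot": TCP orientation; "ft_force": force on the tool from outside, world axes, zero at the start; "torque": the same for the moment, N m; "opening": finger opening in m; "grip_force": force on a finger pad.
Only numpy, scipy, OpenCV 4.12 (cv2) and the standard library are available. Lean on these libraries where they do the work, as an engineer would, in place of code of your own. Each camera call takes 0.05 s, during which the arm holds its last target. There are 200 camera calls.

## Working session

There is one attempt and no reset: what is moved stays moved. The work goes in short steps, Python scripts to look and compute and a tool call to move; the robot and the scene stay as the last step left them, time stands still between calls to the robot, and variables do not carry over. Pictures are saved under pics/ and viewed, at most 10 in all, crops included, and the job is handed in when it is done.

Besides the shell and the picture viewer there is one more tool, called as name(argument=value, ...) on one line, values as JSON. send_rows: Moves the arm, as the interface text tells. Its arguments: {"type":"object","properties":{"series":{"type":"array","items":{"type":"object","properties":{"jaw":{"type":"number"},"travel":{"type":"array","items":{"type":"number"}},"twist":{"type":"array","items":{"type":"number"}}}}},"squeeze":{"type":"number"}},"required":["series"]}

```bash
mkdir -p pics
cat > h.py <<'E'
from plant import manip
import numpy as np, cv2
def world(cal,u,v,d):
    K=np.array(cal["intrinsics"]);R=np.array(cal["rotation"]);o=np.array(cal["origin"])
    return o+R@(np.linalg.inv(K)@np.array([u,v,1.0])*d)
E
python3 - <<'E'
from h import *
s=manip.state();print({k:s[k] for k in("time","position","eef_rot","opening","ft_force")})
a=[]
for n in("top","side"):
    p,d=manip.get_image(n);c=manip.get_calibration(n);print(n,c)
    np.savez(n+".npz",p=p,d=d);cv2.imwrite(f"pics/{n}0.png",p[:,:,::-1])
E
```

```text
{'time': 0.0, 'position': array([0.27313031, 0.56155255, 0.23053516]), 'eef_rot': array([-1.98852074e-04,  2.24465588e-01,  9.74481715e-01, -7.40309223e-04]), 'opening': 0.08529493825127836, 'ft_force': array([0.94014181, 0.45727348, 0.31413058])}
top {'intrinsics': array([[467.99064928,   0.        , 254.98457272],
       [  0.        , 467.99064928, 184.4129914 ],
       [  0.        ,   0.        ,   1.        ]]), 'origin': array([0.48841804, 0.10164824, 1.22568525]), 'rotation': array([-0.03448523,  0.71522543, -0.69757314,  0.02559443])}
side {'intrinsics': array([[404.5836706 ,   0.        , 253.70139871],
       [  0.        , 404.5836706 , 190.91019413],
       [  0.        ,   0.        ,   1.        ]]), 'origin': array([ 0.51547531, -0.79086595,  0.68731117]), 'rotation': array([-0.46028309,  0.88638872, -0.04730714,  0.01471559])}
```

View pics/top0.png

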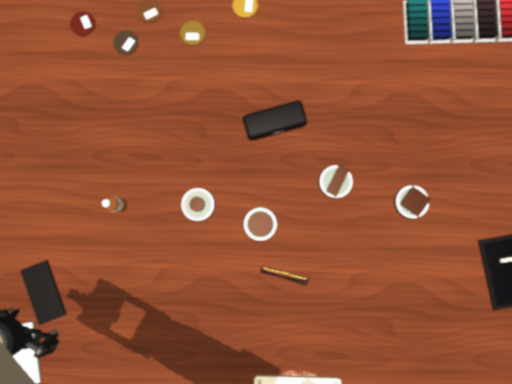

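The top view shows the four pucks: small lens (198,204), large round (261,224), narrow (336,181), square (412,202). The case is at (275,120), the spectacles at (285,275) and the bottle at (113,204).

```bash
cat >> h.py <<'E'
from scipy.spatial.transform import Rotation as Ro
def rot(q): return Ro.from_quat(np.roll(q,-1)).as_matrix()
def ray(cal,u,v,z):
    o=np.array(cal["origin"]);r=rot(cal["rotation"])@np.linalg.inv(cal["intrinsics"])@np.array([u,v,1.])
    return o+r*(z-o[2])/r[2]
def depthpt(cal,u,v,d): return cal["origin"]+rot(cal["rotation"])@np.linalg.inv(cal["intrinsics"])@np.array([u,v,1.])*d
E
python3 - <<'E'
from h import *
c=manip.get_calibration("top");f=np.load("top.npz");p,d=f["p"],f["d"]
hsv=cv2.cvtColor(p,cv2.COLOR_RGB2HSV)
w=((hsv[...,1]<60)&(hsv[...,2]>110)).astype(np.uint8)
for n,(u,v) in dict(small=(198,204),round=(261,224),narrow=(336,181),square=(412,202)).items():
    m=np.zeros_like(w);m[v-24:v+24,u-24:u+24]=w[v-24:v+24,u-24:u+24]
    hull=cv2.convexHull(np.argwhere(m)[:,::-1].astype(np.int32))
    (x,y),r=cv2.minEnclosingCircle(hull)
    disk=np.zeros_like(w);cv2.circle(disk,(round(x),round(y)),round(r)-1,1,-1)
    l=disk&(1-m);k,lab,st,ce=cv2.connectedComponentsWithStats(l);i=1+np.argmax(st[1:,4])
    pts=np.argwhere(lab==i)[:,::-1].astype(np.float32);rc=cv2.minAreaRect(pts)
    box=np.array([ray(c,*q,.043)[:2] for q in cv2.boxPoints(rc)])
    e=box[1]-box[0],box[2]-box[1]; L=[np.linalg.norm(t) for t in e]; t=e[int(np.argmax(L))]
    print(n,"puck",ray(c,x,y,.02).round(4),"diam",round(2*r*1.205/468,4),"lens",ray(c,*ce[i],.043).round(4),"box",np.round(L,4),"ang",np.degrees(np.arctan2(t[1],t[0])).round(1),"z",depthpt(c,*ce[i],np.median(d[lab==i]))[2].round(4))
for n,(u,v,z) in dict(caseA=(245,128,.04),caseB=(305,112,.04),specA=(262,269,.035),specB=(307,281,.035),spray=(106,203,.1)).items(): print(n,ray(c,u,v,z).round(3), depthpt(c,u,v,d[v,u]).round(3))
print("tool axes",rot(manip.state()["eef_rot"]).round(3))
c=manip.get_calibration("side");f=np.load("side.npz")
E
```

```text
small puck [0.5366 0.2654 0.02  ] diam 0.087 lens [0.5365 0.265  0.043 ] box [0.0355 0.0329] ang -88.6 z 0.043
round puck [0.4902 0.103  0.02  ] diam 0.0873 lens [0.4903 0.103  0.043 ] box [0.0588 0.0587] ang -43.6 z 0.043
narrow puck [ 0.6048 -0.0895  0.02  ] diam 0.0875 lens [ 0.6045 -0.0901  0.043 ] box [0.0743 0.0282] ang -25.6 z 0.0434
square puck [ 0.557  -0.2856  0.02  ] diam 0.0883 lens [ 0.5569 -0.2852  0.043 ] box [0.0555 0.0543] ang -35.0 z 0.0435
caseA [0.734 0.147 0.04 ] [0.735 0.147 0.036]
caseB [ 0.779 -0.006  0.04 ] [ 0.79  -0.01  -0.002]
specA [0.377 0.095 0.035] [ 0.373  0.095 -0.002]
specB [ 0.35  -0.019  0.035] [ 0.349 -0.019  0.03 ]
spray [0.53  0.476 0.1  ] [0.53  0.475 0.102]
tool axes [[-0.899  0.437 -0.001]
 [ 0.437  0.899 -0.001]
 [ 0.    -0.001 -1.   ]]
```

View pics/side0.png

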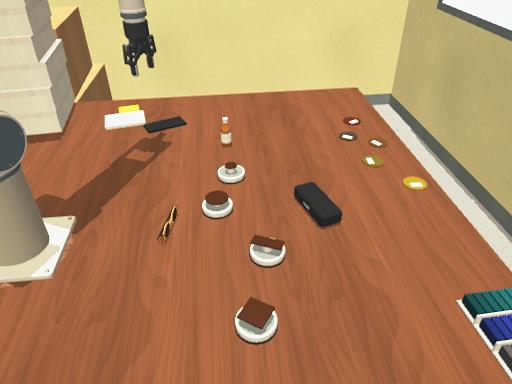

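Both views agree: lens heights come out at 43 mm and sizes match. I'll travel high with the fingers shut.

send_rows(series=[{"jaw": 0, "travel": [-0.048, -0.036, 0], "twist": [0, 0, 0]}, {"jaw": 0, "travel": [-0.048, -0.036, 0], "twist": [0, 0, 0]}, {"jaw": 0, "travel": [-0.048, -0.036, 0], "twist": [0, 0, 0]}, {"jaw": 0, "travel": [-0.048, -0.036, 0], "twist": [0, 0, 0]}, {"jaw": 0, "travel": [-0.048, -0.036, 0], "twist": [0, 0, 0]}, {"jaw": 0, "travel": [-0.048, -0.036, 0], "twist": [0, 0, 0]}, {"jaw": 0, "travel": [-0.048, -0.036, 0], "twist": [0, 0, 0]}, {"jaw": 0, "travel": [-0.048, -0.036, 0], "twist": [0, 0, 0]}, {"jaw": 0, "travel": [-0.048, -0.036, 0], "twist": [0, 0, 0]}, {"jaw": 0, "travel": [-0.048, -0.036, 0], "twist": [0, 0, 0]}])

```text
time: 1.35
position: [0.548, 0.0264, 0.2311]
eef_rot: [-0.0, 0.225, 0.974, 0.0]
ft_force: [0.7, 0.4, -0.3]
opening: -0.0001
grip_force: 0.0
```

send_rows(series=[{"jaw": 0, "travel": [-0.034, -0.0267, 0], "twist": [0, 0, 0]}, {"jaw": 0, "travel": [-0.034, -0.0267, 0], "twist": [0, 0, 0]}, {"jaw": 0, "travel": [-0.034, -0.0267, 0], "twist": [0, 0, 0]}, {"jaw": 0, "travel": [0, 0, 0.05], "twist": [0, 0, 0]}, {"jaw": 0, "travel": [0, 0, 0.05], "twist": [0, 0, 0]}, {"jaw": 0, "travel": [0, 0, 0.05], "twist": [0, 0, 0]}, {"jaw": 0, "travel": [0, 0, 0.01], "twist": [0, 0, 0]}, {"jaw": 0, "travel": [0, 0, 0], "twist": [0, 0, 0]}, {"jaw": 0, "travel": [0, 0, 0], "twist": [0, 0, 0]}])

```text
time: 2.48
position: [0.6058, -0.0885, 0.0734]
eef_rot: [0.002, 0.224, 0.974, 0.0]
ft_force: [0.5, -0.3, 0.2]
opening: -0.0001
grip_force: 0.0
```

Run:
```python
from h import *
s=manip.state();print(s["time"],s["position"].round(4),s["ft_force"].round(2))
p,d=manip.get_image("side");cv2.imwrite("pics/s1.png",cv2.resize(p[200:300,200:340,::-1],None,fx=5,fy=5))
```

```text
2.475 [ 0.6058 -0.0885  0.0734] [ 0.45 -0.27  0.2 ]
```

View pics/s1.png

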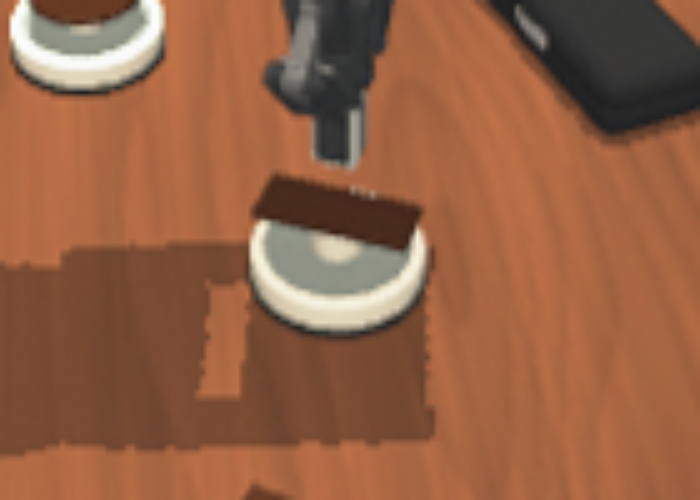

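The fingertips (crop 338,165) hang squarely above the narrow lens's middle (338,212).

send_rows(series=[{"jaw": 0, "travel": [0, 0, 0.01], "twist": [0, 0, 0]}, {"jaw": 0, "travel": [0, 0, 0.01], "twist": [0, 0, 0]}, {"jaw": 0, "travel": [0, 0, 0.006], "twist": [0, 0, 0]}, {"jaw": 0, "travel": [0, 0, 0.003], "twist": [0, 0, 0]}, {"jaw": 0, "travel": [0, 0, 0.003], "twist": [0, 0, 0]}, {"jaw": 0, "travel": [0, 0, 0.002], "twist": [0, 0, 0]}, {"jaw": 0, "travel": [0, 0, 0.002], "twist": [0, 0, 0]}, {"jaw": 0, "travel": [0, 0, 0], "twist": [0, 0, 0]}])

```text
time: 3.52
position: [0.6045, -0.0884, 0.0353]
eef_rot: [0.0, 0.224, 0.974, 0.0]
ft_force: [-0.6, -0.6, 0.2]
opening: -0.0001
grip_force: 0.0
```

send_rows(series=[{"jaw": 0, "travel": [0, 0, 0.001], "twist": [0, 0, 0]}, {"jaw": 0, "travel": [0, 0, 0.001], "twist": [0, 0, 0]}, {"jaw": 0, "travel": [0, 0, 0.001], "twist": [0, 0, 0]}, {"jaw": 0, "travel": [0, 0, 0], "twist": [0, 0, 0]}])

```text
time: 4.03
position: [0.6047, -0.0884, 0.033]
eef_rot: [0.001, 0.224, 0.974, 0.0]
ft_force: [-2.6, 0.1, 7.3]
opening: -0.0001
grip_force: 3.8
```

Run:
```python
from h import *
s=manip.state();print(s["time"],s["position"].round(4),s["ft_force"].round(2))
p,d=manip.get_image("side");cv2.imwrite("pics/s2.png",cv2.resize(p[200:300,200:340,::-1],None,fx=5,fy=5))
```

```text
4.025 [ 0.6047 -0.0884  0.033 ] [-2.55  0.1   7.27]
```

View pics/s2.png

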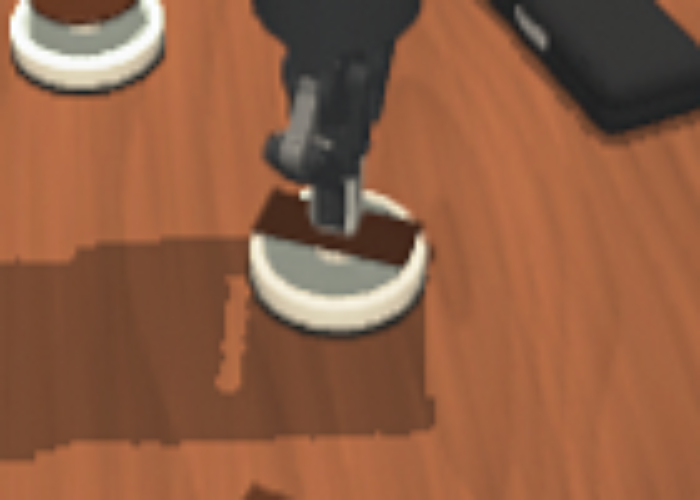

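7.3 N at 33 mm, and the lens is visibly lower: it is down. Next is the large round lens.

send_rows(series=[{"jaw": 0, "travel": [0, 0, -0.01], "twist": [0, 0, 0]}, {"jaw": 0, "travel": [0, 0, -0.04], "twist": [0, 0, 0]}, {"jaw": 0, "travel": [0.0373, 0.0244, 0], "twist": [0, 0, 0]}, {"jaw": 0, "travel": [0.0373, 0.0244, 0], "twist": [0, 0, 0]}, {"jaw": 0, "travel": [0.0373, 0.0244, 0], "twist": [0, 0, 0]}, {"jaw": 0, "travel": [0.0373, 0.0244, 0], "twist": [0, 0, 0]}, {"jaw": 0, "travel": [0.0373, 0.0244, 0], "twist": [0, 0, 0]}, {"jaw": 0, "travel": [0, 0, 0.015], "twist": [0, 0, 0]}, {"jaw": 0, "travel": [0, 0, 0.01], "twist": [0, 0, 0]}, {"jaw": 0, "travel": [0, 0, 0], "twist": [0, 0, 0]}])

```text
time: 5.32
position: [0.4899, 0.1021, 0.0564]
eef_rot: [-0.001, 0.225, 0.974, -0.0]
ft_force: [0.1, 0.4, -0.5]
opening: 0.0001
grip_force: 0.0
```

Run:
```python
from h import *
s=manip.state();print(s["time"],s["position"].round(4),s["ft_force"].round(2))
p,d=manip.get_image("side");cv2.imwrite("pics/s3.png",cv2.resize(p[150:290,170:310,::-1],None,fx=4,fy=4))
```

```text
5.325 [0.4899 0.1021 0.0564] [ 0.06  0.42 -0.5 ]
```

View pics/s3.png

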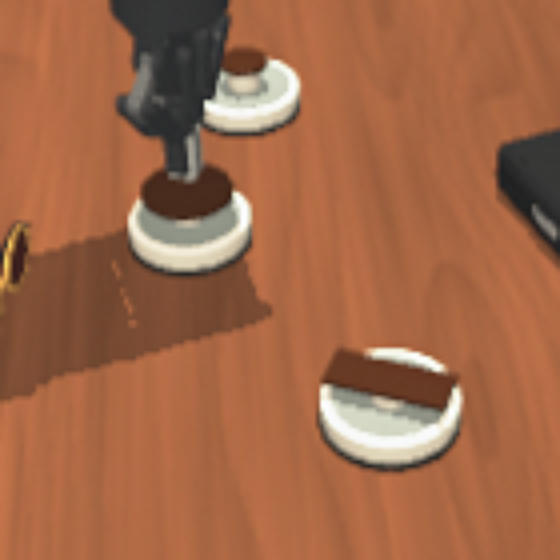

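The fingers are over the round lens (crop 187,180), and the narrow lens (390,380) has stayed down. I'll press.

send_rows(series=[{"jaw": 0, "travel": [0, 0, 0.008], "twist": [0, 0, 0]}, {"jaw": 0, "travel": [0, 0, 0.004], "twist": [0, 0, 0]}, {"jaw": 0, "travel": [0, 0, 0.003], "twist": [0, 0, 0]}, {"jaw": 0, "travel": [0, 0, 0.002], "twist": [0, 0, 0]}, {"jaw": 0, "travel": [0, 0, 0.002], "twist": [0, 0, 0]}, {"jaw": 0, "travel": [0, 0, 0.002], "twist": [0, 0, 0]}, {"jaw": 0, "travel": [0, 0, 0.001], "twist": [0, 0, 0]}, {"jaw": 0, "travel": [0, 0, 0.001], "twist": [0, 0, 0]}, {"jaw": 0, "travel": [0, 0, 0], "twist": [0, 0, 0]}])

```text
time: 6.5
position: [0.4899, 0.103, 0.0345]
eef_rot: [0.0, 0.224, 0.974, -0.0]
ft_force: [-1.5, -1.8, 5.2]
opening: -0.0
grip_force: 2.7
```

send_rows(series=[{"jaw": 0, "travel": [0, 0, 0.001], "twist": [0, 0, 0]}, {"jaw": 0, "travel": [0, 0, 0.001], "twist": [0, 0, 0]}, {"jaw": 0, "travel": [0, 0, 0], "twist": [0, 0, 0]}])

```text
time: 6.88
position: [0.4899, 0.1029, 0.0327]
eef_rot: [0.0, 0.224, 0.974, 0.0]
ft_force: [-1.5, -2.0, 9.0]
opening: -0.0
grip_force: 4.0
```

send_rows(series=[{"jaw": 0, "travel": [0, 0, -0.01], "twist": [0, 0, 0]}, {"jaw": 0, "travel": [0, 0, -0.045], "twist": [0, 0, 0]}, {"jaw": 0, "travel": [-0.0288, -0.04, 0], "twist": [0, 0, 0]}, {"jaw": 0, "travel": [-0.0288, -0.04, 0], "twist": [0, 0, 0]}, {"jaw": 0, "travel": [-0.0288, -0.04, 0], "twist": [0, 0, 0]}, {"jaw": 0, "travel": [-0.0288, -0.04, 0], "twist": [0, 0, 0]}, {"jaw": 0, "travel": [-0.0288, -0.04, 0], "twist": [0, 0, 0]}, {"jaw": 0, "travel": [-0.0288, -0.04, 0], "twist": [0, 0, 0]}, {"jaw": 0, "travel": [-0.0288, -0.04, 0], "twist": [0, 0, 0]}, {"jaw": 0, "travel": [-0.0288, -0.04, 0], "twist": [0, 0, 0]}])

```text
time: 8.12
position: [0.5573, -0.2871, 0.0876]
eef_rot: [0.0, 0.225, 0.974, 0.0]
ft_force: [0.9, -0.0, -0.4]
opening: -0.0001
grip_force: 0.0
```

send_rows(series=[{"jaw": 0, "travel": [0, 0, 0.015], "twist": [0, 0, 0]}, {"jaw": 0, "travel": [0, 0, 0.01], "twist": [0, 0, 0]}, {"jaw": 0, "travel": [0, 0, 0], "twist": [0, 0, 0]}])

```text
time: 8.5
position: [0.5559, -0.2838, 0.061]
eef_rot: [-0.002, 0.224, 0.975, 0.001]
ft_force: [-0.4, 0.4, -0.2]
opening: 0.0005
grip_force: 0.0
```

Run:
```python
from h import *
s=manip.state();print(s["time"],s["position"].round(4),s["ft_force"].round(2))
p,d=manip.get_image("side");cv2.imwrite("pics/s4.png",cv2.resize(p[150:350,170:310,::-1],None,fx=3,fy=3))
```

```text
8.5 [ 0.5559 -0.2838  0.061 ] [-0.43  0.37 -0.19]
```

View pics/s4.png

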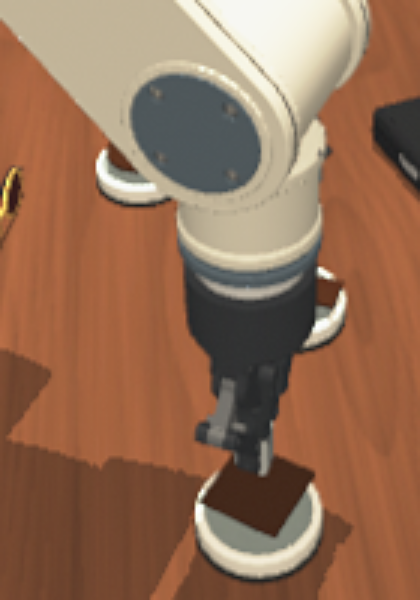

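The fingertips (255,472) are above the middle of the square lens (258,497). I'll press.

send_rows(series=[{"jaw": 0, "travel": [0, 0, 0.01], "twist": [0, 0, 0]}, {"jaw": 0, "travel": [0, 0, 0.005], "twist": [0, 0, 0]}, {"jaw": 0, "travel": [0, 0, 0.003], "twist": [0, 0, 0]}, {"jaw": 0, "travel": [0, 0, 0.002], "twist": [0, 0, 0]}, {"jaw": 0, "travel": [0, 0, 0.002], "twist": [0, 0, 0]}, {"jaw": 0, "travel": [0, 0, 0.002], "twist": [0, 0, 0]}, {"jaw": 0, "travel": [0, 0, 0.001], "twist": [0, 0, 0]}, {"jaw": 0, "travel": [0, 0, 0.001], "twist": [0, 0, 0]}, {"jaw": 0, "travel": [0, 0, 0], "twist": [0, 0, 0]}])

```text
time: 9.68
position: [0.5572, -0.2858, 0.0362]
eef_rot: [0.0, 0.224, 0.974, -0.0]
ft_force: [0.2, 0.4, -0.3]
opening: 0.0001
grip_force: 0.0
```

send_rows(series=[{"jaw": 0, "travel": [0, 0, 0.001], "twist": [0, 0, 0]}, {"jaw": 0, "travel": [0, 0, 0], "twist": [0, 0, 0]}])

```text
time: 9.93
position: [0.5573, -0.2858, 0.0353]
eef_rot: [0.0, 0.224, 0.974, -0.0]
ft_force: [-0.3, -0.5, 0.1]
opening: 0.0001
grip_force: 0.4
```

send_rows(series=[{"jaw": 0, "travel": [0, 0, 0.001], "twist": [0, 0, 0]}, {"jaw": 0, "travel": [0, 0, 0.001], "twist": [0, 0, 0]}, {"jaw": 0, "travel": [0, 0, 0.001], "twist": [0, 0, 0]}, {"jaw": 0, "travel": [0, 0, 0], "twist": [0, 0, 0]}])

```text
time: 10.42
position: [0.5573, -0.2858, 0.0329]
eef_rot: [0.0, 0.224, 0.974, -0.0]
ft_force: [-1.3, 1.0, 7.3]
opening: -0.0
grip_force: 3.8
```

Fully down. I'll lift clear and check all four lenses.

send_rows(series=[{"jaw": 0, "travel": [0, 0, -0.01], "twist": [0, 0, 0]}, {"jaw": 0, "travel": [0, 0, -0.04], "twist": [0, 0, 0]}, {"jaw": 0, "travel": [0, 0, -0.05], "twist": [0, 0, 0]}, {"jaw": 0, "travel": [0, 0, -0.05], "twist": [0, 0, 0]}, {"jaw": 0, "travel": [-0.02, -0.04, -0.03], "twist": [0, 0, 0]}, {"jaw": 0, "travel": [-0.02, -0.04, -0.03], "twist": [0, 0, 0]}, {"jaw": 0, "travel": [-0.02, -0.04, 0], "twist": [0, 0, 0]}, {"jaw": 0, "travel": [-0.02, -0.04, 0], "twist": [0, 0, 0]}, {"jaw": 0, "travel": [0, 0, 0], "twist": [0, 0, 0]}, {"jaw": 0, "travel": [0, 0, 0], "twist": [0, 0, 0]}])

```text
time: 11.68
position: [0.5586, -0.4638, 0.2419]
eef_rot: [-0.001, 0.225, 0.974, 0.0]
ft_force: [-0.2, -0.8, 0.1]
opening: -0.0001
grip_force: 0.0
```

Run:
```python
from h import *
c=manip.get_calibration("top");p,d=manip.get_image("top");cv2.imwrite("pics/t5.png",p[:,:,::-1])
for n,(u,v) in dict(small=(198,204),round=(261,223),narrow=(336,181),square=(412,202)).items():
    print(n,[depthpt(c,u,v,np.median(d[v-3:v+4,u-3:u+4]))[2].round(4)])
s=manip.state();print(s["position"],s["ft_force"],np.abs(s["dq"]).max())
```

```text
small [np.float64(0.0437)]
round [np.float64(0.0355)]
narrow [np.float64(0.0348)]
square [np.float64(0.035)]
[ 0.55883948 -0.46333529  0.24201343] [ 0.05274393 -0.3851827   0.37981073] 0.011761993911454353
```

View pics/t5.png

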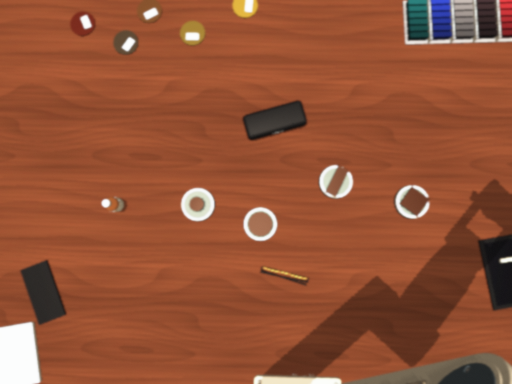

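The pucks, spectacles, case and bottle are at the same pixels as before. The three lenses read about 35 mm and the small one (198,204) is still up at 43.7 mm.

```bash
python3 -c "
from plant import manip
print(manip.finish_job())"
```

```text
the job is handed in; nothing more can be done
None
```

The long narrow, large round and square lenses were tapped down in that order and stayed down (about 35 mm), the small round one is still up, nothing else visibly moved, and the job is handed in (no verdict was returned).

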